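# Put the order-ticket printer back in service: cover, power, feed key

## Task

The order-ticket printer beside the espresso machine has a new paper roll in it and its grey cover is still up. Using only the fingers and gripping nothing, gently push the cover down until it is fully shut, then press the raised front end of the red power rocker so that it tips fully over to on, and then press the blue feed key right down and let it come back up. Keep to this order, do not slam or force anything, do not lift or shove the printer, and leave the other things on the counter where they stand.

Things in the scene. Friction and masses are not known exactly. Their poses are not given: they have to be found in the camera images.
- ticket_printer: White order-ticket printer with grey cover, 190 (x) x 145 (y) x 108 mm, about 1.8 kg, loose. Origin: centre of its underside; x points from its front (towards the robot) to its back, y to the left seen from the front, z up. Level control ledge, 80 mm up, at x -95 to -38 mm, with the red rocker (y +42 mm) and the blue feed key (y -42 mm); behind it the paper well and cover.
- cover (a joint): Angle of the grey cover: 0 = shut (its top then level, 107 mm above the counter), grows as it swings up; stands still wherever it is left (stiff hinge, under 1.5 N at the front edge moves it). Once shut it gives up to 4 mm on its rubber seal, about 2.5 N per mm. Starts between 0.4 and 0.85 rad.
- cover_hinge (a point): Middle of the cover's hinge axis at the printer's back, 87 mm behind its origin and 100 mm up; the axis lies along the printer's y. The cover leaf is 144 mm wide, runs 121 mm from the hinge towards the front; its upper face lies 7 mm above the hinge axis. Same axes as the printer.
- cover_press (a point): Point on the upper face of the cover to push on: on its middle line, 100 mm from the hinge axis and 21 mm from its front edge (three black finger ribs are there). Axes turn with the cover: x from its front edge to the hinge, z out of its upper face.
- power (a joint): Angle of the red power rocker (30 x 20 mm, pivot across the printer, along its y): 0 = off, front end raised; 0.36 rad = on, front half level. It stays where it is pressed to; needs about 2 N on its front end. Once over, it gives up to 3 mm in its snap-in frame, about 2.5 N per mm.
- power_on_end (a point): Top of the rocker's raised front (on) end, 12 mm in front of its pivot; while off it is about 92 mm above the counter and sinks about 5 mm when the rocker flips to on.
- feed (a joint): How far the blue feed key is pressed: 0 = up, 0.006 = hard down. Spring return: about 1 N to start, 4 N at 3.5 mm, where it makes contact, 6 N hard down.
- feed_top (a point): Centre of the top of the blue feed key, a 21 mm round key, 88 mm above the counter while up.
- tamper: Tamper, wooden handle on a 58 mm steel base, 86 mm tall, origin under its base. Leave it alone.
- sugar_shaker: Glass sugar shaker with a metal top, 44 mm wide, 90 mm tall, origin under its base. Leave it alone.
- shot_glass: Small shot glass, 49 mm wide, 62 mm tall, left of the printer, origin under its base. Leave it alone.

How it is judged (in metres and radians):
On the way, in this order (a step that is already met when the one before it is completed fails the run):
1. the cover is pushed fully shut (value of joint cover below 0.025 rad), for 0.1 s.
2. the power rocker is flipped to on (value of joint power above 0.28 rad), for 0.1 s.
3. the feed key is pressed well down (value of joint feed above 0.0035 m), for 0.05 s.
At the end, for the whole second after the job is handed in: Cover shut to within 0.025 rad, rocker on (above 0.28 of 0.36 rad), feed key back up (less than 0.8 mm down), the printer upright, at rest and within 20 mm of where it stood, every other listed thing within 20 mm of where it stood (value of joint cover below 0.025 rad and value of joint power above 0.28 rad and value of joint feed below 0.0008 m and distance of each of ticket_printer, tamper, sugar_shaker, shot_glass from where it was at the start of the episode below 0.02 m and angle between ticket_printer's own z axis and vertical below 0.05 rad and linear speed of ticket_printer below 0.02 m/s); the robot touches nothing.
It fails at once if out of order: power on with the cover not shut, or the feed key pressed with the cover not shut or the power off ((value of joint power above 0.2 rad and value of joint cover above 0.05 rad) or (value of joint feed above 0.002 m and (value of joint power below 0.16 rad or value of joint cover above 0.05 rad))).
It fails at once if the cover is slammed (faster than 4 rad/s) (velocity of joint cover below -4 rad/s).
It fails at once if the printer is pressed with more than 30 N by the fingers, or with more than 5 N by the arm or the gripper's body (contact force between the fingers and ticket_printer above 30 N or contact force between the arm and ticket_printer above 5 N).
It fails at once if the printer is lifted, tipped or shoved more than 25 mm (height (world z) of ticket_printer above 0.012 m or angle between ticket_printer's own z axis and vertical above 0.12 rad or distance of ticket_printer from where it was at the start of the episode above 0.025 m).
It fails at once if another thing on the counter is moved more than 25 mm (distance of any of tamper, sugar_shaker, shot_glass from where it was at the start of the episode above 0.025 m).
It also fails if it takes over 48 s, if anything falls off the work surface, if the arm or the gripper's body presses on something with over 40 N, if the wrist force passes 120 N, or if a joint passes its speed limit or range.

## Robot

A 6-joint arm with a two-finger parallel gripper is mounted at the origin on a cart in front of the work surface, level with it; the furniture and walls round the work are solid. World frame = base frame: x ahead of the robot, y to its left, z up, the work surface at z = 0. Lengths are in m, angles in degrees, forces in N, time in s.
With the tool pointing down it reaches from about 0.25 to 0.725 m from the base axis. Payload 9.7 kg.
Tool frame: the origin (TCP) lies between the finger pads; the fingertips stand bot.tcp_to_tips ahead of it and the grasp point (between the pads) lies 11 mm behind it (bot.tcp_to_tips is the distance from the TCP to the fingertips, in m); z points along the fingers, y is the line along which they close (so a half turn about z gives the same grasp; the last joint's range is limited). The gripper opens to 85 mm and grips with 20 to 120 N. Pads are 22 mm wide; open, the fingers measure 114 mm over their backs; the gripper's body (76 mm by 85 mm) begins 54 mm behind the grasp point. The pads swing forward as they close: fully open they stand 13 mm farther back than shut.
Start: joints at [0, 4.979, 10.078, 95.1, 0, 90], TCP at [0.55, -0, 0.239] pointing down, gripper open.
Joint ranges: [-179.16, 179.16], [-48.56, 103.87], [-65.8, 70.77], [-126.05, 130.52], [-82.76, 87.17], [-180, 180]. Speed limits (degrees/s): [127.2, 127.2, 147.25, 180, 180, 180].

## Interface

Orientations are given as [roll, pitch, yaw] about the fixed x, y, z axes, in that order (R = Rz(yaw) Ry(pitch) Rx(roll)).
In Python, from workcell import bot gives the robot as it stands. The module is installed in compiled form; this text tells all that it offers.
- The arm moves only by the tool carry_out, never from a script. Its arguments are lists of equal length, an entry for each row: "linear": the shift along the world's x, y, z normalised to -1 to 1, where 1 is 2 cm, a list of three; "rotation": the turn, a rotation vector about the world's x, y, z normalised to -1 to 1, where 1 is 8 degrees, a list of three; "grip": the closure, from -1 (fully open) to 1 (shut). In form: {"linear": [[tx, ty, tz], ...], "rotation": [[rx, ry, rz], ...], "grip": [grip, ...]}. A call has 1 to 12 rows; each row shifts and turns the commanded pose from where the row before left it; what a row does not reach is not made up. A row lasts 1/10 s, in which the tool goes at most 50 mm and 8.59 degrees, less where a joint would pass 70% of its speed; a pose out of reach is approached as far as the arm can. A call with a number of a shift or a turn outside -1 to 1 is refused whole. A call with a gripper value outside its range is refused whole. The fingers move at their own pace and stop on an object; "grip_force" is the grip in N (left out, the last holds). Time passes only in rows, so rows that do not move let the fingers close. It gives the time, the measured TCP pose, the force, the opening and the grip force at its end, in the units of the state.
- bot.get_obs(): the state, without advancing time (a new reading comes with each control period).
- bot.camera(name): name is "scene" or "side" or "wrist"; returns the picture (420x560x3 uint8, blue, green, red); there is no depth.
- bot.camera_model(name): a dict with "fx", "fy", "cx", "cy" (pixels), "distortion" ([k1, k2, p1, p2, k3] as OpenCV has them; the pictures are not rectified), "camera_from_world" (4x4, takes a point from world to camera coordinates). Camera axes: x right, y up, looking along -z (the intrinsics and any distortion apply to the point x, -y, -z); pixel columns grow to the right and rows downward; lengths in m; the calibration is good to about 2 mm. A picture is of the moment at which its call begins: read the wrist's pose just before it. camera_model takes no time and is no camera call; for the wrist camera it gives the pose at the moment of the call.
- bot.job_done(): hands the job in; it is judged then, once.
The state is a dict: "time": time; "q": joint angles; "qd": joint speeds; "joint_efforts": joint torques, N m; "ee_pos": TCP position; "tcp_rot": TCP orientation; "wrist_force": force on the tool from outside, world axes, zero at the start; "torque": the same for the moment, N m; "opening": finger opening in m; "grasp_force": force on a finger pad.
Only numpy, scipy, OpenCV 4.12 (cv2) and the standard library are available. Lean on these libraries where they do the work, as an engineer would, in place of code of your own. Each camera call takes 0.05 s, during which the arm holds its last target. There are 200 camera calls.

## Working session

There is one attempt and no reset: what is moved stays moved. The work goes in short steps, Python scripts to look and compute and a tool call to move; the robot and the scene stay as the last step left them, time stands still between calls to the robot, and variables do not carry over. Pictures are saved under pics/ and viewed, at most 10 in all, crops included, and the job is handed in when it is done.

Besides the shell and the picture viewer there is one more tool, called in YAML: its name, and indented under it one key for each argument. carry_out: Moves the arm, as the interface text tells. Its arguments: {"type":"object","properties":{"linear":{"type":"array","items":{"type":"array","items":{"type":"number"}}},"rotation":{"type":"array","items":{"type":"array","items":{"type":"number"}}},"grip":{"type":"array","items":{"type":"number"}},"grip_force":{"type":"number"}},"required":["linear","rotation","grip"]}

```bash
mkdir -p pics; python3 - <<'E'
from workcell import bot
import cv2,numpy as np
o=bot.get_obs();print(o['time'],o['ee_pos'],o['tcp_rot'],o['opening'],bot.tcp_to_tips)
for n in("scene","side"):
    cv2.imwrite(f"pics/{n}0.png",bot.camera(n)); m=bot.camera_model(n); print(n,m['fx'],m['cx'],m['distortion'],np.linalg.inv(m['camera_from_world']).round(3).tolist())
E
```

```text
0.0 [5.49759358e-01 1.78072346e-06 2.38580817e-01] [-1.79920451e+02  1.57567159e-04  8.99973977e+01] 0.08550553814097042 0.008
scene 395.14436656345856 280.9102476551563 [-0.10182849  0.          0.          0.          0.        ] [[-0.805, 0.421, -0.417, 0.168], [-0.593, -0.57, 0.57, 0.746], [0.002, 0.706, 0.708, 0.776], [0.0, 0.0, 0.0, 1.0]]
side 420.82737769301195 275.29398095133 [0.01913847 0.         0.         0.         0.        ] [[-0.94, 0.223, -0.257, 0.262], [-0.34, -0.624, 0.703, 1.105], [-0.004, 0.749, 0.663, 0.893], [0.0, 0.0, 0.0, 1.0]]
```

View pics/scene0.png

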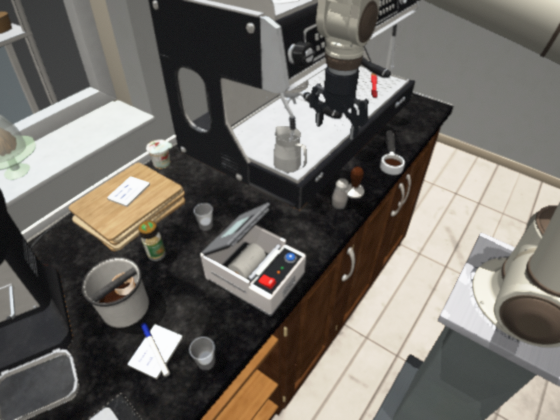

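View pics/side0.png

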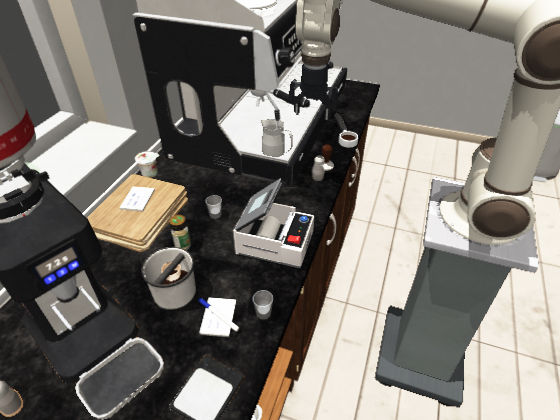

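The printer is near scene (255,262) and side (273,235). The red rocker is at scene (267,282), the blue key at scene (290,257), and the cover is up. I'll enlarge both views.

```bash
python3 - <<'E'
import cv2,numpy as np
a=cv2.imread('pics/scene0.png')[195:315,190:315];b=cv2.imread('pics/side0.png')[170:270,225:325]
a=cv2.resize(a,None,fx=4.8,fy=4.8,interpolation=cv2.INTER_CUBIC)
cv2.imwrite('pics/a.png',a)
cv2.imwrite('pics/b.png',cv2.resize(b,None,fx=6,fy=6,interpolation=cv2.INTER_CUBIC)[:600])
E
```

```text
(no output)
```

View pics/a.png

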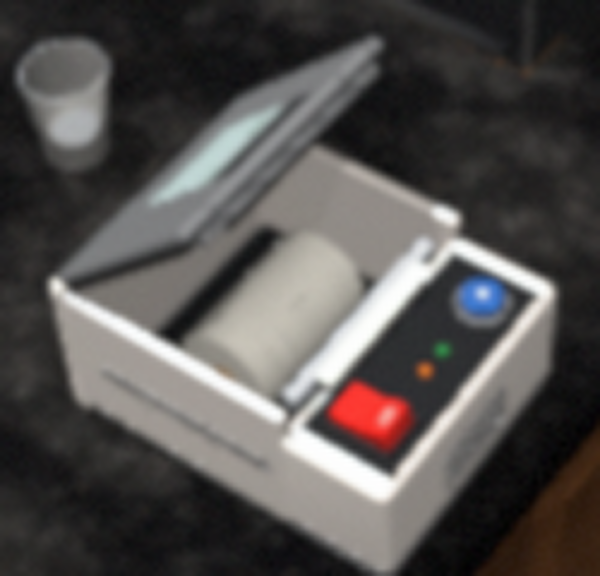

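View pics/b.png

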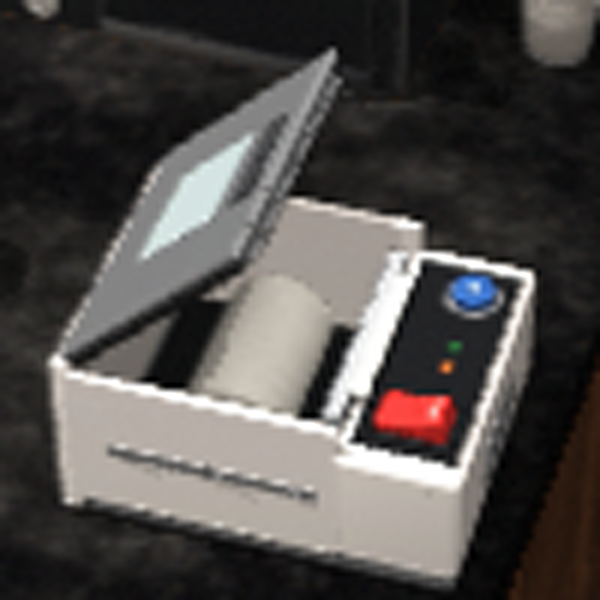

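The crops show the ledge corners, key, rocker and cover corners clearly. I'll fit x, y, yaw and the cover angle to them.

```bash
cat > h.py <<'E'
import numpy as np,cv2
from workcell import bot
def proj(n,P):
    m=bot.camera_model(n);T=m['camera_from_world'];p=np.atleast_2d(P)@T[:3,:3].T+T[:3,3]
    p=p*[1,-1,-1];K=np.array([[m['fx'],0,m['cx']],[0,m['fy'],m['cy']],[0,0,1.]])
    return cv2.projectPoints(p.reshape(-1,1,3),np.zeros(3),np.zeros(3),K,np.array(m['distortion']))[0].reshape(-1,2)
def w(p,P):
    c,s=np.cos(p[2]),np.sin(p[2]);P=np.atleast_2d(P);return np.c_[c*P[:,0]-s*P[:,1]+p[0],s*P[:,0]+c*P[:,1]+p[1],P[:,2]]
def cov(th,d,y,h=.007): # d from hinge to front
    return [.087-d*np.cos(th)+h*np.sin(th)*1,y,.1+d*np.sin(th)+h*np.cos(th)]
E
cat > fit.py <<'E'
from h import *
from scipy.optimize import least_squares
A={'feed':(482,296),'fl':(385,500),'fr':(553,290),'bl':(388,570),'cfl':(195,240),'cfr':(380,42),'hl':(65,278),'rock':(402,410)}
B={'feed':(473,290),'fl':(463,480),'fr':(533,272),'bl':(458,583),'cfl':(242,268),'cfr':(335,52),'hl':(62,358),'rock':(450,415)}
def pts(v):
    th=v[3];return {'feed':[v[4],-.042,.088],'fl':[-.095,.0725,.08],'fr':[-.095,-.0725,.08],'bl':[-.095,.0725,0],'cfl':cov(th,.121,.072),'cfr':cov(th,.121,-.072),'hl':cov(th,0,.072,.003),'rock':[v[5],.042,.091]}
def res(v):
    q=pts(v);k=list(A);W=w(v,[q[i] for i in k]);r=[]
    for n,D,s,o in(('scene',A,4.8,(190,195)),('side',B,6,(225,170))):
        r.append(proj(n,W)-((np.array([D[i] for i in k])+.5)/s-.5+o))
    return np.concatenate(r).ravel()
f=least_squares(res,[.45,.3,0.3,.6,-.066,-.07],loss='soft_l1')
v=f.x;print(v.round(4),np.degrees(v[2]));print(res(v).reshape(2,-1,2).round(1).tolist())
for n,p in(('press',cov(v[3],.1,0)),('press shut',cov(0,.1,0)),('rock',[v[5],.042,.092]),('feed',[v[4],-.042,.088]),('hinge',[.087,0,.1])):print(n,w(v,p).round(4))
np.save('v.npy',v)
E
python3 fit.py
```

```text
[ 0.5524  0.3246  0.0523  0.7292 -0.0723 -0.0819] 2.9947511810697915
[[[0.9, -1.1], [0.6, -0.6], [1.6, -2.1], [0.7, 4.8], [-1.0, 0.4], [1.8, -0.2], [-1.4, 0.6], [0.1, 2.0]], [[-0.2, -0.6], [-0.9, 0.8], [0.1, -1.1], [-1.1, 3.5], [-0.3, -1.3], [0.6, 0.2], [-1.0, 0.4], [-0.5, -0.6]]]
press [[0.5695 0.3254 0.1718]]
press shut [[0.5394 0.3239 0.107 ]]
rock [[0.4684 0.3622 0.092 ]]
feed [[0.4824 0.2788 0.088 ]]
hinge [[0.6393 0.3291 0.1   ]]
```

carry_out:
  linear:
    - [0,0,1]
    - [0,0,1]
    - [0,0,1]
    - [0,1,0]
    - [0,1,0]
    - [-0.5,1,0]
    - [-0.5,1,0]
    - [-0.5,1,0]
    - [-0.5,1,0]
    - [-0.5,1,0]
    - [-0.5,1,0]
  rotation:
    - [0,0,0]
    - [0,0,0]
    - [0,0,-1]
    - [0,0,-1]
    - [0,0,-1]
    - [0,0,-1]
    - [0,0,-1]
    - [0,0,-1]
    - [0,0,-1]
    - [0,0,-1]
    - [0,0,-1]
  grip: [1,1,1,1,1,1,1,1,1,1,1]

```text
time: 1.2
ee_pos: [0.4896, 0.1602, 0.2989]
tcp_rot: [-180.0, 0.0, 18.1]
wrist_force: [0.1, 0.2, 0.2]
opening: 0.0
grasp_force: 0.0
```

carry_out:
  linear:
    - [-0.5,1,0]
    - [-0.5,1,0]
    - [-0.5,1,0]
    - [-0.5,1,0]
    - [0,0,0]
    - [0,0,0]
    - [0,0,0]
  rotation:
    - [0,0,-1]
    - [0,0,-1]
    - [0,0,0]
    - [0,0,0]
    - [0,0,0]
    - [0,0,0]
    - [0,0,0]
  grip: [1,1,1,1,1,1,1]

```text
time: 1.9
ee_pos: [0.4744, 0.1233, 0.2992]
tcp_rot: [-174.9, 0.1, 11.7]
wrist_force: [-0.9, 0.3, -0.1]
opening: 0.0001
grasp_force: 0.0
```

```bash
python3 - <<'E'
from h import *
o=bot.get_obs();print(o['time'],o['ee_pos'],o['tcp_rot'],o['q'],o['opening'],o['wrist_force'])
m=bot.camera_model('wrist');np.save('wm.npy',m,allow_pickle=True)
cv2.imwrite('pics/w0.png',bot.camera('wrist'))
print(np.linalg.inv(m['camera_from_world']).round(3))
E
```

```text
1.9 [0.47442223 0.12327299 0.29924562] [-1.74889995e+02  1.43539921e-01  1.17374245e+01] [ 11.68053916  -1.41290398  10.16298362 101.72451433   5.10986
 179.94288783] 0.00013846760426380214 [-0.87731713  0.25162622 -0.14924802]
[[ 0.202  0.932  0.301  0.549]
 [-0.975  0.22  -0.024  0.126]
 [-0.089 -0.289  0.953  0.434]
 [ 0.     0.     0.     1.   ]]
```

View pics/w0.png

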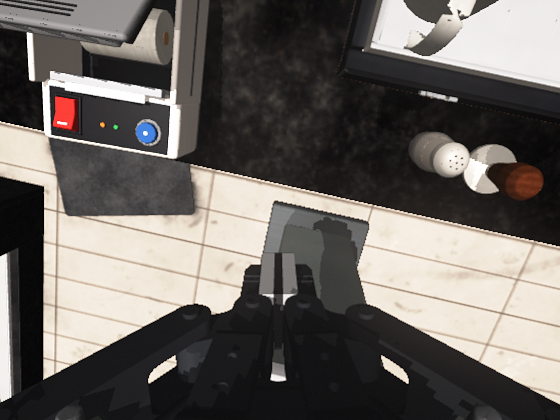

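The wrist view shows the rocker near (65,113) and the feed key near (147,132). Joint 6 is at its limit, so I'll turn the other way, to yaw 180.

carry_out:
  linear:
    - [0,0,0]
    - [0,0,0]
    - [0,0,0]
    - [0,0,0]
    - [0,0,0]
    - [0,0,0]
    - [0,0,0]
    - [0,0,0]
    - [0,0,0]
    - [0,0,0]
    - [0,0,0]
    - [0,0,0]
  rotation:
    - [0,0,1]
    - [0,0,1]
    - [0,0,1]
    - [0,0,1]
    - [0,0,1]
    - [0,0,1]
    - [0,0,1]
    - [0,0,1]
    - [0,0,1]
    - [0,0,1]
    - [0,0,1]
    - [0,0,1]
  grip: [1,1,1,1,1,1,1,1,1,1,1,1]

```text
time: 3.15
ee_pos: [0.4746, 0.1229, 0.2991]
tcp_rot: [-174.8, 0.1, 108.0]
wrist_force: [0.2, 0.5, 0.4]
opening: 0.0001
grasp_force: 0.0
```

carry_out:
  linear:
    - [0,1,0]
    - [0,1,0]
    - [0,1,0]
    - [0,1,0]
    - [0,1,0]
    - [0,1,0]
    - [0,1,0]
    - [0,0,0]
    - [0,0,0]
    - [0,0,0]
    - [0,0,0]
  rotation:
    - [0,0,1]
    - [0,0,1]
    - [0,0,1]
    - [0,0,1]
    - [0,0,1]
    - [0,0,1]
    - [0,0,1]
    - [0,0,1]
    - [0,0,1]
    - [0,0,0]
    - [0,0,0]
  grip: [1,1,1,1,1,1,1,1,1,1,1]

```text
time: 4.25
ee_pos: [0.4744, 0.2628, 0.2993]
tcp_rot: [-174.9, 0.1, 179.4]
wrist_force: [-0.3, 0.0, -0.2]
opening: -0.0001
grasp_force: 0.0
```

```bash
python3 - <<'E'
from h import *
o=bot.get_obs();print(o['time'],o['ee_pos'],o['tcp_rot'],o['q'],o['opening'],o['wrist_force'])
m=bot.camera_model('wrist');np.save('wm1.npy',m,allow_pickle=True)
cv2.imwrite('pics/w1.png',bot.camera('wrist'))
a=cv2.imread('pics/w0.png')[60:170,30:215];cv2.imwrite('pics/w0c.png',cv2.resize(a,None,fx=4,fy=4,interpolation=cv2.INTER_CUBIC))
v=np.load('v.npy')
m0=np.load('wm.npy',allow_pickle=True).item()
bot_cm=bot.camera_model
bot.camera_model if 0 else None
T=m0['camera_from_world']
P=w(v,[[-.0723,-.042,.088],[-.095,.0725,.08],[-.095,-.0725,.08]]);p=(P@T[:3,:3].T+T[:3,3])*[1,-1,-1]
K=np.array([[m0['fx'],0,m0['cx']],[0,m0['fy'],m0['cy']],[0,0,1.]]);print(cv2.projectPoints(p,np.zeros(3),np.zeros(3),K,np.array(m0['distortion']))[0])
E
```

```text
4.25 [0.47435844 0.26283734 0.29925471] [-1.74871619e+02  1.45011347e-01  1.79446153e+02] [ 31.25300477   8.35349072  20.40843862 104.64015814  -4.4329776
  31.91342211] -0.0001292970154095807 [-3.37683805e-01  4.91131245e-05 -2.26692725e-01]
[[[145.37010633 134.03364424]]

 [[ 42.21081795 137.23972136]]

 [[176.54529085 160.08146266]]]
```

View pics/w0c.png

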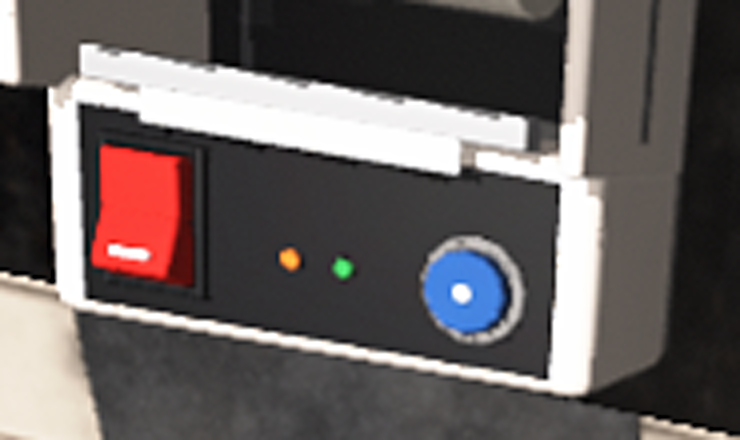

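View pics/w1.png

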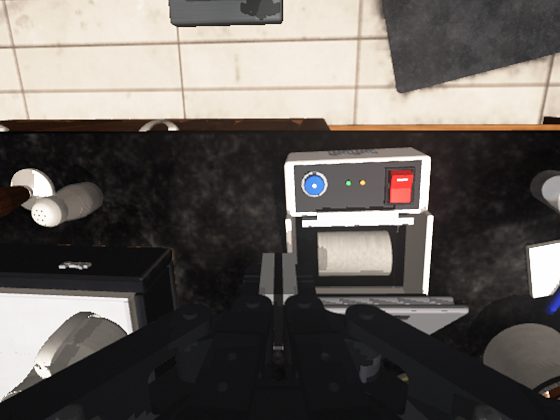

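The new wrist view shows the key at (314,185), the rocker at (402,185) with its on-mark at (402,180), and the cover at the bottom. I'll back-project the centres from both wrist pictures.

```bash
python3 - <<'E'
from h import *
v=np.load('v.npy')
def bp(m,u,z):
    K=np.array([[m['fx'],0,m['cx']],[0,m['fy'],m['cy']],[0,0,1.]])
    x=cv2.undistortPoints(np.array([[u]],float),K,np.array(m['distortion']))[0,0]
    T=np.linalg.inv(m['camera_from_world']);d=T[:3,:3]@[x[0],-x[1],-1];c=T[:3,3];return (c+d*(z-c[2])/d[2]).round(4)
for f,g in(('w0','wm'),('w1','wm1')):
    m=np.load(g+'.npy',allow_pickle=True).item();im=cv2.imread(f'pics/{f}.png').astype(int);b,gg,r=im[...,0],im[...,1],im[...,2]
    B=(b>150)&(r<110);R=(r>180)&(gg<70)&(b<70)
    s=np.zeros(B.shape,bool);s[60:230,30:440]=1
    for n,M,z in(('feed',B,.088),('rock',R,.089)):
        y,x=np.nonzero(M&s);u=(np.median([x.min(),x.max()]),np.median([y.min(),y.max()]));print(f,n,u,x.min(),x.max(),y.min(),y.max(),bp(m,u,z))
        if n=='rock':print('ends',bp(m,(u[0],y.min()),.092),bp(m,(u[0],y.max()),.092))
m=np.load('wm1.npy',allow_pickle=True).item()
for u in[(288,164),(429,156),(289,216),(429,209)]:print('ledge',bp(m,u,.08))
print('fit ledge',w(v,[[-.095,-.0725,.08],[-.095,.0725,.08]]))
E
```

```text
w0 feed (np.float64(145.5), np.float64(132.0)) 136 155 122 142 [0.4844 0.2789 0.088 ]
w0 rock (np.float64(63.5), np.float64(113.0)) 53 74 97 129 [0.4854 0.3631 0.089 ]
ends [0.5013 0.3614 0.092 ] [0.4701 0.3608 0.092 ]
w1 feed (np.float64(313.5), np.float64(185.0)) 304 323 176 194 [0.4836 0.2784 0.088 ]
w1 rock (np.float64(401.5), np.float64(186.5)) 390 413 171 202 [0.4839 0.3636 0.089 ]
ends [0.468  0.3615 0.092 ] [0.4988 0.3642 0.092 ]
ledge [0.4641 0.2524 0.08  ]
ledge [0.4555 0.3891 0.08  ]
ledge [0.5194 0.2534 0.08  ]
ledge [0.5091 0.3951 0.08  ]
fit ledge [[0.4612988  0.24719258 0.08      ]
 [0.45372336 0.39199456 0.08      ]]
```

carry_out:
  linear:
    - [1,0.6,0]
    - [1,0.6,0]
    - [1,0.6,0]
    - [1,0.6,0]
    - [1,0.6,0]
    - [0.2,0.1,0]
    - [0,0,-1]
    - [0,0,-1]
    - [0,0,-1]
    - [0,0,-1]
    - [0,0,0]
    - [0,0,0]
  rotation:
    - [0.64,0,0]
    - [0,0,0.4]
    - [0,0,0]
    - [0,0,0]
    - [0,0,0]
    - [0,0,0]
    - [0,0,0]
    - [0,0,0]
    - [0,0,0]
    - [0,0,0]
    - [0,0,0]
    - [0,0,0]
  grip: [1,1,1,1,1,1,1,1,1,1,1,1]

```text
time: 5.5
ee_pos: [0.578, 0.3244, 0.22]
tcp_rot: [-180.0, 0.1, -177.2]
wrist_force: [-1.0, -0.6, 0.6]
opening: 0.0001
grasp_force: 0.0
```

carry_out:
  linear:
    - [0,0,-0.5]
    - [0,0,-0.5]
    - [0,0,-0.5]
    - [-0.1,0,-0.5]
    - [-0.15,0,-0.25]
    - [-0.15,0,-0.25]
    - [-0.15,0,-0.25]
    - [-0.15,0,-0.25]
    - [-0.15,0,-0.25]
    - [-0.15,0,-0.25]
    - [0,0,0]
  rotation:
    - [0,0,0]
    - [0,0,0]
    - [0,0,0]
    - [0,0,0]
    - [0,0,0]
    - [0,0,0]
    - [0,0,0]
    - [0,0,0]
    - [0,0,0]
    - [0,0,0]
    - [0,0,0]
  grip: [1,1,1,1,1,1,1,1,1,1,1]

```text
time: 6.6
ee_pos: [0.5578, 0.3247, 0.1485]
tcp_rot: [-180.0, 0.1, -177.1]
wrist_force: [-0.4, 0.4, 0.5]
opening: 0.0
grasp_force: 0.0
```

```bash
python3 - <<'E'
from h import *
b=bot.camera('side')[140:290,195:345];a=bot.camera('scene')[165:315,175:325]
f=lambda i:cv2.resize(i,(400,400),interpolation=cv2.INTER_CUBIC)
cv2.imwrite('pics/c.png',np.hstack([f(a),f(b)]))
E
```

```text
(no output)
```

View pics/c.png

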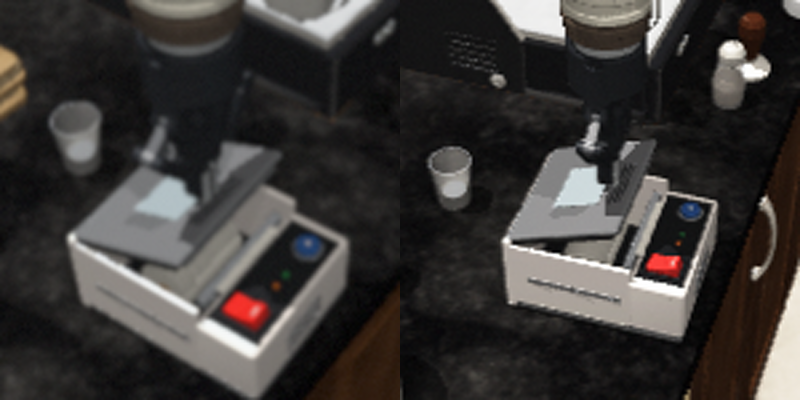

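The cover is being pushed down with the finger on the ribs, and the printer hasn't shifted. Continuing.

carry_out:
  linear:
    - [-0.1,0,-0.25]
    - [-0.1,0,-0.25]
    - [-0.1,0,-0.25]
    - [-0.1,0,-0.25]
    - [-0.05,0,-0.25]
    - [0,0,-0.2]
    - [0,0,-0.1]
    - [0,0,-0.05]
    - [0,0,0]
    - [0,0,0]
  rotation:
    - [0,0,0]
    - [0,0,0]
    - [0,0,0]
    - [0,0,0]
    - [0,0,0]
    - [0,0,0]
    - [0,0,0]
    - [0,0,0]
    - [0,0,0]
    - [0,0,0]
  grip: [1,1,1,1,1,1,1,1,1,1]

```text
time: 7.7
ee_pos: [0.5495, 0.3248, 0.1175]
tcp_rot: [180.0, 0.1, -177.1]
wrist_force: [0.8, 0.4, 0.9]
opening: -0.0001
grasp_force: 0.0
```

carry_out:
  linear:
    - [0,0,-0.05]
    - [0,0,-0.05]
    - [0,0,-0.05]
    - [0,0,0]
    - [0,0,0]
  rotation:
    - [0,0,0]
    - [0,0,0]
    - [0,0,0]
    - [0,0,0]
    - [0,0,0]
  grip: [1,1,1,1,1]

```text
time: 8.2
ee_pos: [0.5494, 0.3248, 0.1145]
tcp_rot: [180.0, 0.1, -177.1]
wrist_force: [-0.6, 0.2, 1.6]
opening: -0.0002
grasp_force: 0.9
```

carry_out:
  linear:
    - [0,0,-0.05]
    - [0,0,-0.03]
    - [0,0,0]
    - [0,0,0]
  rotation:
    - [0,0,0]
    - [0,0,0]
    - [0,0,0]
    - [0,0,0]
  grip: [1,1,1,1]

```text
time: 8.6
ee_pos: [0.5493, 0.3248, 0.1135]
tcp_rot: [180.0, 0.1, -177.1]
wrist_force: [-2.5, -1.0, 6.1]
opening: 0.0001
grasp_force: 3.3
```

carry_out:
  linear:
    - [0,0,0.1]
    - [0,0,0.3]
    - [0,0,0.6]
    - [0,0,1]
    - [-1,0.4,0]
    - [-1,0.5,0]
    - [-1,0.5,0]
    - [-1,0.5,0]
    - [-0.2,0,0]
    - [0,0,0]
    - [0,0,0]
  rotation:
    - [0,0,0]
    - [0,0,0]
    - [0,0,0]
    - [0,0,0]
    - [0,0,0]
    - [0,0,0]
    - [0,0,0]
    - [0,0,0]
    - [0,0,0]
    - [0,0,0]
    - [0,0,0]
  grip: [1,1,1,1,1,1,1,1,1,1,1]

```text
time: 9.7
ee_pos: [0.466, 0.3626, 0.1531]
tcp_rot: [180.0, 0.2, -177.2]
wrist_force: [0.7, 0.3, -0.2]
opening: 0.0002
grasp_force: 0.0
```

```bash
python3 - <<'E'
from h import *
b=bot.camera('side')[140:290,195:345];a=bot.camera('scene')[165:315,175:325]
f=lambda i:cv2.resize(i,(400,400),interpolation=cv2.INTER_CUBIC)
cv2.imwrite('pics/d.png',np.hstack([f(a),f(b)]))
E
```

```text
(no output)
```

View pics/d.png

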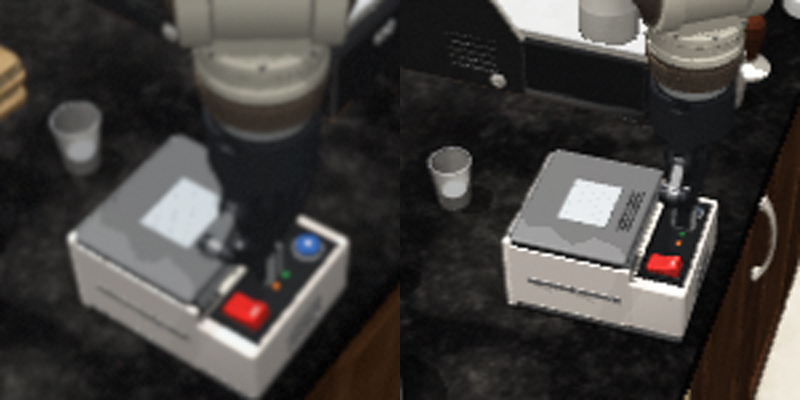

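The cover lies flat and shut, and the printer hasn't moved. Now lowering onto the rocker's front end.

carry_out:
  linear:
    - [0,0,-0.6]
    - [0,0,-0.6]
    - [0,0,-0.6]
    - [0,0,-0.4]
    - [0,0,-0.3]
    - [0,0,-0.1]
    - [0,0,-0.1]
    - [0,0,-0.1]
    - [0,0,0]
    - [0,0,0]
  rotation:
    - [0,0,0]
    - [0,0,0]
    - [0,0,0]
    - [0,0,0]
    - [0,0,0]
    - [0,0,0]
    - [0,0,0]
    - [0,0,0]
    - [0,0,0]
    - [0,0,0]
  grip: [1,1,1,1,1,1,1,1,1,1]

```text
time: 10.8
ee_pos: [0.4654, 0.3629, 0.097]
tcp_rot: [180.0, 0.1, -177.1]
wrist_force: [-1.9, -0.9, 2.7]
opening: -0.0002
grasp_force: 1.0
```

carry_out:
  linear:
    - [0,0,-0.05]
    - [0,0,-0.05]
    - [0,0,-0.05]
    - [0,0,0]
    - [0,0,0]
  rotation:
    - [0,0,0]
    - [0,0,0]
    - [0,0,0]
    - [0,0,0]
    - [0,0,0]
  grip: [1,1,1,1,1]

```text
time: 11.3
ee_pos: [0.4654, 0.3628, 0.0939]
tcp_rot: [180.0, 0.1, -177.1]
wrist_force: [-2.0, 0.4, 4.0]
opening: 0.0001
grasp_force: 2.2
```

carry_out:
  linear:
    - [0,0,-0.05]
    - [0,0,-0.03]
    - [0,0,0]
    - [0,0,0]
  rotation:
    - [0,0,0]
    - [0,0,0]
    - [0,0,0]
    - [0,0,0]
  grip: [1,1,1,1]

```text
time: 11.7
ee_pos: [0.4654, 0.3629, 0.0927]
tcp_rot: [180.0, 0.1, -177.1]
wrist_force: [-3.2, -0.2, 6.7]
opening: 0.0002
grasp_force: 3.7
```

carry_out:
  linear:
    - [0,0,0.1]
    - [0,0,0.4]
    - [0,0,1]
    - [0,0,1]
    - [0.4,-1,0]
    - [0.5,-1,0]
    - [0,-1,0]
    - [0,-1,0]
    - [0,-0.2,0]
    - [0,0,0]
    - [0,0,0]
  rotation:
    - [0,0,0]
    - [0,0,0]
    - [0,0,0]
    - [0,0,0]
    - [0,0,0]
    - [0,0,0]
    - [0,0,0]
    - [0,0,0]
    - [0,0,0]
    - [0,0,0]
    - [0,0,0]
  grip: [1,1,1,1,1,1,1,1,1,1,1]

```text
time: 12.8
ee_pos: [0.4833, 0.279, 0.1422]
tcp_rot: [180.0, 0.1, -177.1]
wrist_force: [-0.3, 0.5, 0.9]
opening: -0.0
grasp_force: 0.0
```

```bash
python3 - <<'E'
from h import *
b=bot.camera('side')[200:270,265:335];a=bot.camera('scene')[240:310,235:305]
f=lambda i:cv2.resize(i,(400,400),interpolation=cv2.INTER_CUBIC)
cv2.imwrite('pics/e.png',np.hstack([f(a),f(b)]))
E
```

```text
(no output)
```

View pics/e.png

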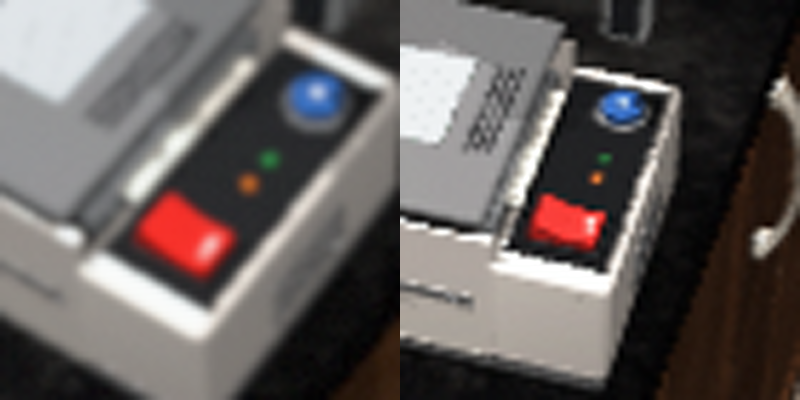

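The front half of the rocker now looks low, and its dark front face is gone. I'll confirm this from red pixel counts before and after.

```bash
python3 - <<'E'
from h import *
v=np.load('v.npy')
for n in('scene','side'):
    for t,im in(('before',cv2.imread(f'pics/{n}0.png')),('now',bot.camera(n))):
        h=cv2.cvtColor(im,cv2.COLOR_BGR2HSV).astype(int);u=proj(n,[[.48,.3627,.088]])[0].astype(int)
        s=np.s_[u[1]-15:u[1]+15,u[0]-15:u[0]+15];h=h[s];M=((h[...,0]<8)|(h[...,0]>172))&(h[...,1]>150)&(h[...,2]>60)
        y,x=np.nonzero(M);print(n,t,M.sum(),'dark',(M&(h[...,2]<190)).sum(),x.min(),x.max(),y.min(),y.max(),x.mean().round(2),y.mean().round(2))
for n in('scene','side'):
    # front end top: off z=.092 , on z=.087; rear end off ~.087?, on ~.092
    print(n,proj(n,[[.469,.3627,.092],[.469,.3627,.087],[.495,.3627,.087],[.495,.3627,.092]]).round(1).tolist())
E
```

```text
scene before 157 dark 55 5 22 9 23 13.76 15.96
scene now 156 dark 54 6 22 9 23 13.62 15.76
side before 90 dark 38 8 21 12 20 14.52 15.98
side now 89 dark 29 8 21 11 20 14.19 15.74
scene [[273.0, 281.8], [273.1, 283.2], [263.4, 277.2], [263.3, 275.8]]
side [[298.8, 238.0], [298.7, 239.3], [289.4, 236.9], [289.4, 235.6]]
```

```bash
python3 - <<'E'
from h import *
for n in('scene','side'):
    a=cv2.imread(f'pics/{n}0.png');b=bot.camera(n);c=bot.camera(n)
    u=proj(n,[[.48,.3627,.088]])[0].astype(int);s=np.s_[u[1]-9:u[1]+9,u[0]-11:u[0]+11]
    d=lambda p,q,s:np.abs(p[s].astype(int)-q[s]).mean().round(1)
    k=proj(n,[[.46,.388,.08]])[0].astype(int);t=np.s_[k[1]-6:k[1]+6,k[0]-6:k[0]+6]
    print(n,'rocker diff',d(a,b,s),'noise',d(c,b,s),'printer corner diff',d(a,b,t))
    print(a[s][2:,:,2]);print(b[s][2:,:,2])
E
```

```text
scene rocker diff 13.2 noise 0.8 printer corner diff 10.3
[[245 250 243 208 141  86  67  64  53  47  45  47  47  48  47  46  47  46
   48  63 103 131]
 [208 227 208 146  93  88 125 134 108  76  53  49  47  47  46  47  45  47
   47  49  62  70]
 [149 169 146  95  84 143 205 224 200 153 108  72  52  47  46  46  47  48
   48  47  48  49]
 [160 147 105  79 133 210 244 249 245 231 197 144  97  69  54  51  49  48
   45  47  47  47]
 [185 138  93 129 205 243 251 252 252 250 244 223 183 146 126 109  86  61
   51  47  47  46]
 [166 109 121 198 243 251 253 253 253 252 251 248 239 230 220 200 164 114
   67  49  47  48]
 [117 108 177 236 251 252 253 253 253 252 252 251 250 248 243 238 225 173
  100  55  46  47]
 [ 84 136 216 247 252 253 253 253 253 252 252 251 251 249 246 244 232 184
  114  64  48  48]
 [ 69 130 205 242 250 252 253 252 252 252 251 250 248 248 247 239 213 167
  120  77  53  45]
 [ 59  95 150 202 233 246 250 250 251 251 251 248 246 247 244 223 183 152
  119  78  51  46]
 [ 51  65  93 129 170 208 229 241 247 250 250 249 248 245 230 195 163 141
  106  67  45  54]
 [ 49  52  59  74 1
[... 4269 characters left out ...]
0 251 252 252 251 246 247  84
   37  29  46 152]
 [158 124  35  36  85 150 141 164 230 250 251 252 252 251 248 252 245  26
   24  34  71 171]
 [172  70  35  40  69 126 152 149 142 169 232 247 252 252 252 249 165  29
   30  39 147 243]
 [222  38  32  31  34  47  61  76  76 116 114 136 143 159 199 232  73  38
   34  70 184 238]
 [ 76  32  35  33  35  34  31  29  27  36  45  57  69  91 121 112  40  27
   33 109 226 218]
 [251 232 223  75  86  39  32  34  33  33  34  29  26  29  41  48  46  22
   51 163 245 158]
 [228 253 253 253 251 229 216  94  94  37  34  34  35  32  34  29  30  34
   99 222 236 125]
 [253 253 253 253 253 253 253 253 253 251 231 225  99  88  41  32  33  34
  147 249 212 123]]
```

It has flipped: the rear end rose, the front top dropped and the front face is hidden. The white housing edges haven't moved. Now the feed key.

carry_out:
  linear:
    - [0,0,-0.6]
    - [0,0,-0.6]
    - [0,0,-0.6]
    - [0,0,-0.4]
    - [0,0,-0.1]
    - [0,0,-0.1]
    - [0,0,-0.1]
    - [0,0,0]
    - [0,0,0]
  rotation:
    - [0,0,0]
    - [0,0,0]
    - [0,0,0]
    - [0,0,0]
    - [0,0,0]
    - [0,0,0]
    - [0,0,0]
    - [0,0,0]
    - [0,0,0]
  grip: [1,1,1,1,1,1,1,1,1]

```text
time: 14.1
ee_pos: [0.4834, 0.2788, 0.0926]
tcp_rot: [180.0, 0.1, -177.1]
wrist_force: [-3.3, -0.5, 4.0]
opening: -0.0002
grasp_force: 1.9
```

Reading 4 N at about 3.4 mm down. I'll go a little deeper.

carry_out:
  linear:
    - [0,0,-0.05]
    - [0,0,-0.05]
    - [0,0,-0.02]
    - [0,0,0]
    - [0,0,0]
  rotation:
    - [0,0,0]
    - [0,0,0]
    - [0,0,0]
    - [0,0,0]
    - [0,0,0]
  grip: [1,1,1,1,1]

```text
time: 14.6
ee_pos: [0.4835, 0.2788, 0.0901]
tcp_rot: [180.0, 0.1, -177.1]
wrist_force: [-2.4, -1.3, 6.0]
opening: -0.0
grasp_force: 3.1
```

carry_out:
  linear:
    - [0,0,0.2]
    - [0,0,0.3]
    - [0,0,0.6]
    - [0,0,1]
    - [0,0,1]
    - [0,0,1]
    - [0,0,1]
    - [0,0,0]
    - [0,0,0]
    - [0,0,0]
  rotation:
    - [0,0,0]
    - [0,0,0]
    - [0,0,0]
    - [0,0,0]
    - [0,0,0]
    - [0,0,0]
    - [0,0,0]
    - [0,0,0]
    - [0,0,0]
    - [0,0,0]
  grip: [1,1,1,1,1,1,1,1,1,1]

```text
time: 15.6
ee_pos: [0.4831, 0.2786, 0.1909]
tcp_rot: [-180.0, 0.1, -177.1]
wrist_force: [-0.1, -0.2, 0.4]
opening: -0.0001
grasp_force: 0.0
```

```bash
python3 -c "
from workcell import bot
o=bot.get_obs();print(o['ee_pos'],o['wrist_force']);print(bot.job_done())"
```

```text
[0.48313784 0.27860714 0.19088218] [-0.14583527 -0.18152252  0.35939618]
the job is handed in; nothing more can be done
None
```

I shut the cover, flipped the rocker to on, then pressed the feed key about 6 mm and released it, and handed the job in at about 15.6 s; peak force was about 7 N, but no verdict came back and I didn't photograph the key after release.

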